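# Turn the row of carved stones round for the visitors

### The arm

A 7-joint arm with a two-finger parallel gripper is mounted at the origin on the work surface. World frame = base frame: x ahead of the robot, y to its left, z up, the work surface at z = 0. Lengths are in m, angles in rad, forces in N, time in s.
With the tool pointing down it reaches from about 0.425 to 0.925 m from the base axis. Payload 6.8 kg.
Tool frame: the origin (TCP) lies midway between the tips of the shut fingers; the grasp point (between the pads) lies 19 mm behind it; x points along the fingers, y is the direction in which the jaws open and shut, and the axes are right-handed (so a half turn about x gives the same grasp; the last joint's range is limited). The gripper opens to 85 mm and grips with 20 to 120 N. Pads are 22 mm wide; open, the fingers measure 114 mm over their backs; the gripper's body (76 mm by 85 mm) begins 54 mm behind the grasp point. The pads swing forward as they close: fully open they stand 13 mm farther back than shut.
Start: joints at [1.022, 0.477, 0.022, 1.555, -0.011, 1.109, -0.083], TCP at [0.288, -0.61, 0.231] pointing down, gripper open.
Joint ranges: [-2.96, 2.96], [-0.34, 2.1], [-1.41, 1.46], [0.24, 2.44], [-1.37, 4.51], [0.17, 1.92], [-2.96, 2.96]. Speed limits (rad/s): [2.39, 2.39, 3.14, 3.14, 3.14, 3.14, 3.14].

### API

Orientations are given as a rotation vector (axis times angle).
In Python, from bench import r gives the robot as it stands.
- The arm moves only by the tool carry_out, never from a script. Its argument "targets" is one flat list of numbers, 7 for each row, row after row: the finger opening in m, from 0 to 0.0854, then the shift along the tool's x, y, z in m, then the turn, a rotation vector about the tool's x, y, z in units of 5 degrees (1.0 is 5 degrees). A call has 1 to 12 rows; each row is the pose to reach, as a shift and turn from the pose measured when the call began, along the tool's axes at that moment; what a row does not reach only later rows make up. A row lasts 1/8 s, in which the tool goes at most 62.5 mm and 10.7 degrees, less where a joint would pass 70% of its speed; a pose out of reach is approached as far as the arm can. A call with a gripper value outside its range is refused whole. The fingers move at their own pace and stop on an object; "squeeze" is the grip in N (left out, the last holds). Time passes only in rows, so rows that repeat a pose let the fingers close. It gives the time, the measured TCP pose, the force and the opening at its end, in the units of the state.
- r.get_obs(): the state, without advancing time (a new reading comes with each control period).
- r.grab_frame(name): name is "side" or "top"; returns the picture (384x512x3 uint8, blue, green, red); there is no depth.
- r.camera_info(name): a dict with "fx", "fy", "cx", "cy" (pixels), "xyz" and "orientation" of the camera in the world. Camera axes: x right, y up, looking along -z (the intrinsics and any distortion apply to the point x, -y, -z); pixel columns grow to the right and rows downward; lengths in m; the calibration is good to about 2 mm. A picture is of the moment at which its call begins. camera_info takes no time and is no camera call.
- r.hand_in(): hands the job in, once; it reports no verdict.
The state is a dict: "clock": time; "joints": joint angles; "qvel": joint speeds; "tau": joint torques, N m; "tcp_pos": TCP position; "orientation": TCP orientation; "contact_force": force on the tool from outside, world axes, zero at the start; "moment": the same for the moment, N m; "grip_width": finger opening in m.
Only numpy, scipy, OpenCV 4.12 (cv2) and the standard library are available. Lean on these libraries where they do the work, as an engineer would, in place of code of your own. Each camera call takes 0.05 s, during which the arm holds its last target. There are 200 camera calls.

### The job

Move the four carved stones from the brown work rack to the blue display rack in reverse order, so that visitors across the bench see the row as the carver sees it now: the stone now at the left end of the work rack (seen from the robot's base) goes to the right end of the display rack, the second from the left goes second from the right, and so on. Set each one down gently, upright and in the middle of its own bay, without dropping it or knocking any over.

Things in the scene. Friction and masses are not known exactly. Their poses are not given: they have to be found in the camera images.
- work_rack: brown wooden rack, fixed: board 80 x 336 x 20 mm thick; four bays in a row along y, centred at y = -120, -40, 40, 120 mm, parted by strips 6 mm wide that stand 8 mm (end cheeks 16 mm) above the board. Origin: centre of underside, on the bench. x points away from the robot, +y to the robot's left (turned up to 10 degrees). Either rack may be the nearer.
- display_rack: blue rack with white strips and a white square outline in each empty bay, fixed: board 80 x 336 x 24 mm thick (its top is where stones stand); four bays along y, centred at x = 0, y = -120, -40, 40, 120 mm; strips 6 mm wide stand 8 mm (end cheeks 16 mm) above the board. Origin: centre of underside, on the bench. x away from the robot, +y to its left (up to 10 degrees).
- ball_center (a point): carved stone, white marble, topped by a ball (26 mm across); loose, 80 mm tall in all, about 0.33 kg (0.25 to 0.45). Its lower 50 mm is a square block 46 x 46 mm, which is where to grip it. This point is on its upright axis, 40 mm above its underside; x and y axes are square to the block's sides, z is up.
- pyramid_center (a point): carved stone, red sandstone, topped by a stepped pyramid; loose, 80 mm tall in all, about 0.33 kg (0.25 to 0.45). Its lower 50 mm is a square block 46 x 46 mm, which is where to grip it. This point is on its upright axis, 40 mm above its underside; x and y axes are square to the block's sides, z is up.
- drum_center (a point): carved stone, dark slate grey, topped by a flat-topped round drum (34 mm across); loose, 80 mm tall in all, about 0.33 kg (0.25 to 0.45). Its lower 50 mm is a square block 46 x 46 mm, which is where to grip it. This point is on its upright axis, 40 mm above its underside; x and y axes are square to the block's sides, z is up.
- cone_center (a point): carved stone, ochre yellow limestone, topped by a cone; loose, 80 mm tall in all, about 0.33 kg (0.25 to 0.45). Its lower 50 mm is a square block 46 x 46 mm, which is where to grip it. This point is on its upright axis, 40 mm above its underside; x and y axes are square to the block's sides, z is up.
- pad_ball: grey pad with a white stripe along its front and its back edge, 72 mm (x) by 66 mm (y) and 4 mm thick, fixed in a bay of the work rack: the place where the white stone stands at the start. It never moves. Origin: centre of its underside, 20 mm above the bench; its top is 24 mm above the bench.
- pad_pyramid: grey pad with a red stripe along its front and its back edge, 72 mm (x) by 66 mm (y) and 4 mm thick, fixed in a bay of the work rack: the place where the red stone stands at the start. It never moves. Origin: centre of its underside, 20 mm above the bench; its top is 24 mm above the bench.
- pad_drum: grey pad with a dark grey stripe along its front and its back edge, 72 mm (x) by 66 mm (y) and 4 mm thick, fixed in a bay of the work rack: the place where the dark grey stone stands at the start. It never moves. Origin: centre of its underside, 20 mm above the bench; its top is 24 mm above the bench.
- pad_cone: grey pad with a ochre yellow stripe along its front and its back edge, 72 mm (x) by 66 mm (y) and 4 mm thick, fixed in a bay of the work rack: the place where the ochre yellow stone stands at the start. It never moves. Origin: centre of its underside, 20 mm above the bench; its top is 24 mm above the bench.

How it is judged:
At the end, for the whole second after the job is handed in: Each of the four stones stands upright (within 0.1 rad) on the board of the display rack, its centre within 13 mm of the middle of its bay along and across the rack, in the bay that mirrors its starting place (left end to right end and so on); all are released and at rest (((y of pad_ball in the frame of work_rack between -0.14 and -0.1 m and y of ball_center in the frame of display_rack between 0.107 and 0.133 m) or (y of pad_ball in the frame of work_rack between -0.06 and -0.02 m and y of ball_center in the frame of display_rack between 0.027 and 0.053 m) or (y of pad_ball in the frame of work_rack between 0.02 and 0.06 m and y of ball_center in the frame of display_rack between -0.053 and -0.027 m) or (y of pad_ball in the frame of work_rack between 0.1 and 0.14 m and y of ball_center in the frame of display_rack between -0.133 and -0.107 m)) and x of ball_center in the frame of display_rack between -0.013 and 0.013 m and z of ball_center in the frame of display_rack between 0.058 and 0.07 m and angle between each of ball_center, pyramid_center, drum_center, cone_center's own z axis and vertical below 0.1 rad and linear speed of each of stone_ball, stone_pyramid, stone_drum, stone_cone below 0.02 m/s and contact force between each of stone_ball, stone_pyramid, stone_drum, stone_cone and the fingers below 0.1 N and ((y of pad_pyramid in the frame of work_rack between -0.14 and -0.1 m and y of pyramid_center in the frame of display_rack between 0.107 and 0.133 m) or (y of pad_pyramid in the frame of work_rack between -0.06 and -0.02 m and y of pyramid_center in the frame of display_rack between 0.027 and 0.053 m) or (y of pad_pyramid in the frame of work_rack between 0.02 and 0.06 m and y of pyramid_center in the frame of display_rack between -0.053 and -0.027 m) or (y of pad_pyramid in the frame of work_rack between 0.1 and 0.14 m and y of pyramid_center in the frame of display_rack between -0.133 and -0.107 m)) and x of pyramid_center in the frame of display_rack between -0.013 and 0.013 m and z of pyramid_center in the frame of display_rack between 0.058 and 0.07 m and ((y of pad_drum in the frame of work_rack between -0.14 and -0.1 m and y of drum_center in the frame of display_rack between 0.107 and 0.133 m) or (y of pad_drum in the frame of work_rack between -0.06 and -0.02 m and y of drum_center in the frame of display_rack between 0.027 and 0.053 m) or (y of pad_drum in the frame of work_rack between 0.02 and 0.06 m and y of drum_center in the frame of display_rack between -0.053 and -0.027 m) or (y of pad_drum in the frame of work_rack between 0.1 and 0.14 m and y of drum_center in the frame of display_rack between -0.133 and -0.107 m)) and x of drum_center in the frame of display_rack between -0.013 and 0.013 m and z of drum_center in the frame of display_rack between 0.058 and 0.07 m and ((y of pad_cone in the frame of work_rack between -0.14 and -0.1 m and y of cone_center in the frame of display_rack between 0.107 and 0.133 m) or (y of pad_cone in the frame of work_rack between -0.06 and -0.02 m and y of cone_center in the frame of display_rack between 0.027 and 0.053 m) or (y of pad_cone in the frame of work_rack between 0.02 and 0.06 m and y of cone_center in the frame of display_rack between -0.053 and -0.027 m) or (y of pad_cone in the frame of work_rack between 0.1 and 0.14 m and y of cone_center in the frame of display_rack between -0.133 and -0.107 m)) and x of cone_center in the frame of display_rack between -0.013 and 0.013 m and z of cone_center in the frame of display_rack between 0.058 and 0.07 m); the robot touches nothing.
It fails at once if a stone is dropped or thrown (faster than 0.6 m/s while not held) ((linear speed of stone_ball above 0.6 m/s and contact force between stone_ball and the fingers below 0.1 N) or (linear speed of stone_pyramid above 0.6 m/s and contact force between stone_pyramid and the fingers below 0.1 N) or (linear speed of stone_drum above 0.6 m/s and contact force between stone_drum and the fingers below 0.1 N) or (linear speed of stone_cone above 0.6 m/s and contact force between stone_cone and the fingers below 0.1 N)).
It fails at once if a stone is knocked over (tilted more than 40 degrees) (angle between any of ball_center, pyramid_center, drum_center, cone_center's own z axis and vertical above 0.7 rad).
It also fails if it takes over 112 s, if anything falls off the work surface, if the arm or the gripper's body presses on something with over 40 N, if the wrist force passes 120 N, or if a joint passes its speed limit or range.

## Working session

There is one attempt and no reset: what is moved stays moved. The work goes in short steps, Python scripts to look and compute and a tool call to move; the robot and the scene stay as the last step left them, time stands still between calls to the robot, and variables do not carry over. Pictures are saved under pics/ and viewed, about 12 in all and at most 16, crops included, and the job is handed in when it is done.

Besides the shell and the picture viewer there is one more tool, called after ">>>" as name(argument=value, ...) on one line, values as JSON. carry_out: Moves the arm, as the interface text tells. Its arguments: {"type":"object","properties":{"targets":{"type":"array","items":{"type":"number"}},"squeeze":{"type":"number"}},"required":["targets"]}

```bash
mkdir -p pics; ls; python3 - <<'E'
from bench import r
import cv2
print(r.get_obs())
for n in("top","side"):
    print(n,r.camera_info(n)); cv2.imwrite(f"pics/{n}0.png",r.grab_frame(n))
E
```

```text
pics
{'clock': 0.0, 'joints': array([ 1.02189858,  0.4777748 ,  0.02229743,  1.55646577, -0.01148735,
        1.10930294, -0.08310449]), 'qvel': array([ 0.00030444, -0.00125096, -0.00046998,  0.00081966, -0.00097642,
       -0.00101406,  0.000233  ]), 'tau': array([ 3.84153727e-04, -5.96448326e+01,  1.60788137e+00, -2.81192493e+01,
        1.22599269e-02,  9.47239052e-03,  1.15794819e-05]), 'tcp_pos': array([ 0.28774604, -0.60993122,  0.23033582]), 'orientation': array([ 1.97739916,  0.44496469, -1.97845636]), 'contact_force': array([-0.16558497, -0.33942358, -0.67886852]), 'moment': array([-0.01683616,  0.02611022, -0.0039659 ]), 'grip_width': 0.08584829801632522}
top {'fx': 422.77491339842663, 'fy': 422.77491339842663, 'cx': 257.003054944266, 'cy': 193.17152563525588, 'xyz': array([ 0.49058191, -0.04098761,  0.7188902 ]), 'orientation': array([ 0.09197668, -0.06268735, -1.58342158])}
side {'fx': 371.92881019193425, 'fy': 371.92881019193425, 'cx': 256.74408768755814, 'cy': 192.1970414724925, 'xyz': array([ 0.52936036, -0.5782576 ,  0.50105815]), 'orientation': array([ 0.90035016, -0.01114048, -0.04933492])}
```

View pics/top0.png

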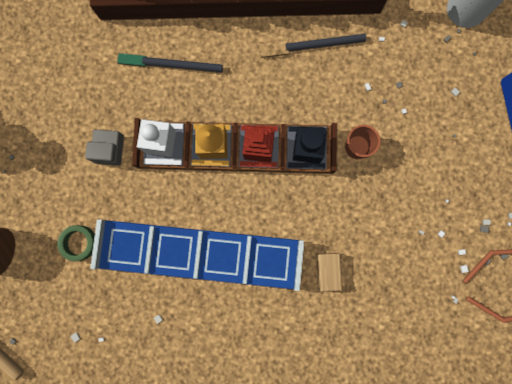

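View pics/side0.png

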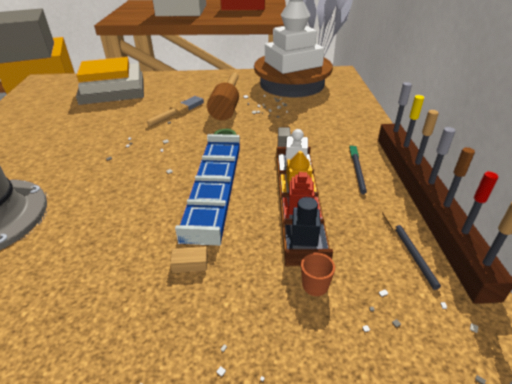

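The top view shows the work rack as the farther one, with white, ochre, red and dark stones from left to right at about (160,143), (211,144), (259,145) and (308,147). The display rack is nearer, with bays at about (127,247), (175,252), (223,257) and (272,262). The side view agrees.

```bash
cat > h.py <<'E'
import numpy as np, cv2
from scipy.spatial.transform import Rotation as R
from bench import r
def ray(n,uv,z):
    c=r.camera_info(n); M=R.from_rotvec(c["orientation"]).as_matrix()
    uv=np.atleast_2d(uv).astype(float)
    d=np.c_[(uv[:,0]-c["cx"])/c["fx"],-(uv[:,1]-c["cy"])/c["fy"],-np.ones(len(uv))]@M.T
    return c["xyz"]+d*((z-c["xyz"][2])/d[:,2:])
def proj(n,p):
    c=r.camera_info(n); M=R.from_rotvec(c["orientation"]).as_matrix()
    q=(np.atleast_2d(p)-c["xyz"])@M
    return np.c_[c["cx"]+c["fx"]*q[:,0]/-q[:,2],c["cy"]-c["fy"]*q[:,1]/-q[:,2]]
E
python3 - <<'E'
from h import *
np.set_printoptions(precision=4,suppress=True)
o=r.get_obs(); print(R.from_rotvec(o["orientation"]).as_matrix())
im=cv2.imread("pics/top0.png")
hsv=cv2.cvtColor(im,cv2.COLOR_BGR2HSV)
m=cv2.inRange(hsv,(105,150,50),(130,255,255))
n,l,s,c=cv2.connectedComponentsWithStats(m)
for i in range(1,n):
    if s[i,4]>300:
        ct=cv2.findContours((l==i).astype(np.uint8),0,1)[0][0]; print(s[i],cv2.minAreaRect(ct),ray("top",cv2.minAreaRect(ct)[0],.024))
cr=cv2.resize(im[110:182,125:345],None,fx=3.6,fy=3.6,interpolation=cv2.INTER_CUBIC); cv2.imwrite("pics/c1.png",cr)
E
```

```text
[[-0.0008  0.4267 -0.9044]
 [ 0.0014 -0.9044 -0.4267]
 [-1.     -0.0016  0.0001]]
[501  73  11  55 319] ((506.0, 100.0), (54.0, 10.0), 90.0) [[ 0.7092 -0.4462  0.024 ]]
[100 221  50  52 924] ((124.02044677734375, 246.17657470703125), (44.061546325683594, 48.45907974243164), 7.431407928466797) [[0.475 0.191 0.024]]
[150 226  49  52 881] ((173.56922912597656, 251.44618225097656), (43.16408157348633, 48.62161636352539), 7.125016689300537) [[0.4655 0.1093 0.024 ]]
[198 231  50  52 915] ((222.33172607421875, 256.48089599609375), (44.170265197753906, 48.25759506225586), 6.483074188232422) [[0.4563 0.0294 0.024 ]]
[110 232  32  30 779] ((125.45384979248047, 246.3692626953125), (27.78377914428711, 28.403953552246094), 7.125016689300537) [[0.4747 0.1886 0.024 ]]
[159 237  31  30 789] ((173.78659057617188, 251.42071533203125), (27.939180374145508, 28.270471572875977), 6.34019136428833) [[0.4655 0.1089 0.024 ]]
[ 247  236   51   53 1022] ((272.2999267578125, 261.82562255859375), (46.321109771728516, 48.46371841430664), 5.856013774871826) [[ 0.4467 -0.0519  0.024 ]]
[207 242  31  30 793] ((222.30198669433594, 256.4801940917969), (28.159555435180664, 28.159555435180664), 5.710592269897461) [[0.4563 0.0294 0.024 ]]
[256 247  31  31 805] ((271.2376403808594, 261.623779296875), (28.259056091308594, 28.458065032958984), 5.710592269897461) [[ 0.4471 -0.0502  0.024 ]]
```

View pics/c1.png

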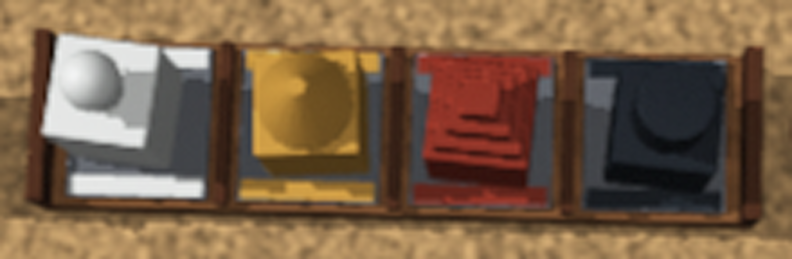

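The crop shows each block's top face. The white one has corners at (57,33), (160,45), (148,148) and (42,137), turned about 6°. The others centre near (306,106), (480,115) and (664,117). I'll cross-check these against the apexes.

```bash
python3 - <<'E'
from h import *
np.set_printoptions(precision=4,suppress=True)
f=lambda p:(np.array(p,float)+.5)/3.6-.5+[125,110]
F=dict(ball=[(57,33),(160,45),(148,148),(42,137)],cone=[(252,52),(362,52),(359,160),(254,157)],pyr=[(430,58),(540,66),(528,168),(424,160)],drum=[(617,58),(722,65),(712,174),(606,165)])
A=dict(ball=((92,80),.091),cone=((298,88),.104),pyr=((484,98),.104),drum=((677,107),.104))
for k in F:
    p=ray("top",f(F[k]),.074); e=[p[0]-p[3],p[1]-p[2]]; g=[p[0]-p[1],p[3]-p[2]]
    print(k,p.mean(0)[:2],"edge len",[round(float(np.linalg.norm(x)),4) for x in e+g],"yaw x-edges",[round(float(np.degrees(np.arctan2(x[1],x[0]))),1) for x in e],"y-edges",[round(float(np.degrees(np.arctan2(-x[0],x[1]))),1) for x in g],"apex",ray("top",f(A[k][0]),A[k][1])[0,:2])
im=cv2.imread("pics/top0.png")
# pad corners white & black etc: rack end-cheek corners
w=f([(70,175),(205,175),(585,190),(722,195)]); print(ray("top",w,.024))
E
```

```text
ball [0.6483 0.132 ] edge len [0.0463, 0.0456, 0.0455, 0.0465] yaw x-edges [-7.3, -6.1] y-edges [-7.8, -6.9] apex [0.6488 0.1316]
cone [0.6403 0.0429] edge len [0.0463, 0.0475, 0.0478, 0.0454] yaw x-edges [1.1, -1.9] y-edges [-1.0, -2.6] apex [0.6406 0.0426]
pyr [ 0.6356 -0.0322] edge len [0.0448, 0.045, 0.0477, 0.0448] yaw x-edges [-3.9, -7.6] y-edges [-5.3, -5.4] apex [ 0.635  -0.0341]
drum [ 0.6331 -0.1112] edge len [0.0471, 0.0479, 0.0453, 0.0455] yaw x-edges [-7.0, -6.8] y-edges [-4.9, -5.9] apex [ 0.6299 -0.1132]
[[ 0.6208  0.1598  0.024 ]
 [ 0.6197  0.0968  0.024 ]
 [ 0.6098 -0.0792  0.024 ]
 [ 0.6064 -0.1422  0.024 ]]
```

```bash
cat >> h.py <<'E'
def go(*ts):
    "targets (x,y,z,yaw of jaw axis deg) -> shift in tool axes, turn/5deg from the present pose"
    o=r.get_obs(); M=R.from_rotvec(o["orientation"])
    print("t",round(o["clock"],2),"pos",o["tcp_pos"].round(4),"F",o["contact_force"].round(1),"w",round(o["grip_width"],4),"jawyaw",round(float(np.degrees(np.arctan2(M.as_matrix()[1,1],M.as_matrix()[0,1]))),1))
    for x,y,z,a in ts:
        a=np.radians(a); Y=np.array([np.cos(a),np.sin(a),0]); X=np.array([0,0,-1.])
        T=R.from_matrix(np.c_[X,Y,np.cross(X,Y)])
        print((x,y,z),M.inv().apply(np.array([x,y,z])-o["tcp_pos"]).round(4),((M.inv()*T).as_rotvec()*36/np.pi).round(2))
E
python3 -c "
from h import *
go((.6315,-.1125,.16,-6))"
```

```text
t 0.1 pos [ 0.2878 -0.61    0.2304] F [ 0.2 -0.6  0.8] w 0.0855 jawyaw -64.7
(0.6315, -0.1125, 0.16) [ 0.0709 -0.3032 -0.5232] [-1.175e+01 -1.000e-02  2.000e-02]
```

>>> carry_out(targets=[0.0854, 0.007, -0.03, -0.052, -1.2, 0, 0, 0.0854, 0.014, -0.06, -0.105, -2.4, 0, 0, 0.0854, 0.021, -0.091, -0.157, -3.5, 0, 0, 0.0854, 0.028, -0.121, -0.209, -4.7, 0, 0, 0.0854, 0.035, -0.152, -0.262, -5.9, 0, 0, 0.0854, 0.042, -0.182, -0.314, -7.1, 0, 0, 0.0854, 0.05, -0.212, -0.366, -8.2, 0, 0, 0.0854, 0.057, -0.243, -0.419, -9.4, 0, 0, 0.0854, 0.064, -0.273, -0.471, -10.6, 0, 0, 0.0854, 0.071, -0.303, -0.523, -11.75, 0, 0, 0.0854, 0.071, -0.303, -0.523, -11.75, 0, 0, 0.0854, 0.071, -0.303, -0.523, -11.75, 0, 0])

```text
clock: 1.6
tcp_pos: [0.6309, -0.1131, 0.1592]
orientation: [1.286, 1.16, -1.287]
contact_force: [0.9, -0.4, 0.5]
grip_width: 0.0854
```

```bash
python3 -c "
from h import *
go((.6315,-.1125,.16,-6),(.6315,-.1125,.039,-6)); print(r.get_obs()['joints'].round(2))
cv2.imwrite('pics/a.png',np.hstack([cv2.resize(r.grab_frame('side')[100:300,150:400],None,fx=1.6,fy=1.6),cv2.resize(r.grab_frame('top')[60:260,200:450],None,fx=1.6,fy=1.6)]))"
```

```text
t 1.6 pos [ 0.6309 -0.1131  0.1592] F [ 0.9 -0.4  0.5] w 0.0854 jawyaw -6.0
(0.6315, -0.1125, 0.16) [-0.0008  0.0005 -0.0006] [-0.   -0.01  0.03]
(0.6315, -0.1125, 0.039) [ 0.1202  0.0008 -0.0005] [-0.   -0.01  0.03]
[ 0.33  0.52 -0.35  1.69  0.2   0.97 -0.19]
```

View pics/a.png

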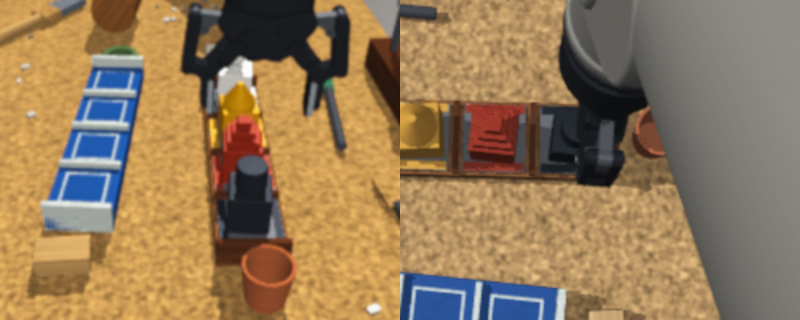

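The jaws straddle the rack line over the dark stone, at about (250,60–100) in the side half, and are well clear of it. I'll lower and grip.

>>> carry_out(targets=[0.0854, 0.03, 0.001, 0, 0, 0, 0, 0.0854, 0.06, 0.001, 0, 0, 0, 0, 0.0854, 0.09, 0.001, 0, 0, 0, 0, 0.0854, 0.11, 0.001, 0, 0, 0, 0, 0.0854, 0.12, 0.001, 0, 0, 0, 0, 0.0854, 0.12, 0.001, 0, 0, 0, 0, 0.03, 0.12, 0.001, 0, 0, 0, 0, 0.03, 0.12, 0.001, 0, 0, 0, 0, 0.03, 0.12, 0.001, 0, 0, 0, 0, 0.03, 0.12, 0.001, 0, 0, 0, 0, 0.03, 0.12, 0.001, 0, 0, 0, 0, 0.03, 0.12, 0.001, 0, 0, 0, 0], squeeze=50)

```text
clock: 3.2
tcp_pos: [0.6318, -0.1149, 0.0407]
orientation: [1.288, 1.157, -1.289]
contact_force: [-1.6, 0.3, 5.5]
grip_width: 0.0454
```

```bash
python3 -c "
from h import *
go((.6315,-.1125,.14,-6),(.4747,.1886,.14,-6.6),(.4747,.1886,.04,-6.6))
cv2.imwrite('pics/b.png',cv2.resize(r.grab_frame('side')[150:300,200:400],None,fx=3,fy=3))"
```

```text
t 3.2 pos [ 0.6318 -0.1149  0.0407] F [-1.6  0.3  5.5] w 0.0454 jawyaw -6.2
(0.6315, -0.1125, 0.14) [-0.0993 -0.0006 -0.0023] [-0.03  0.    0.01]
(0.4747, 0.1886, 0.14) [-0.0992 -0.1888 -0.2849] [0.09 0.   0.01]
(0.4747, 0.1886, 0.04) [ 0.0008 -0.1887 -0.2849] [0.09 0.   0.01]
```

View pics/b.png

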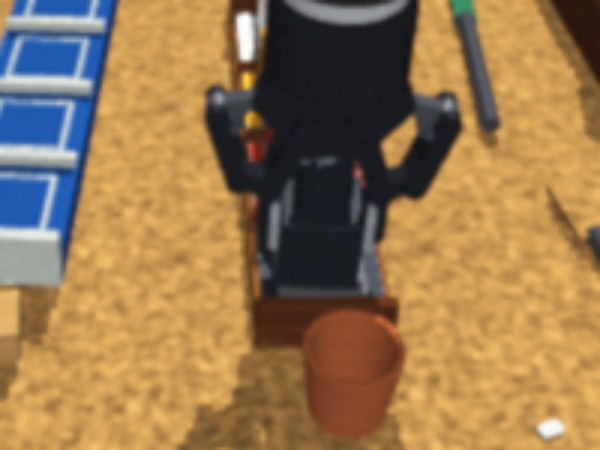

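The stone is gripped centrally, with the pads on the block's upper part around (320,230) and an opening of 45 mm. I'll lift and carry it.

>>> carry_out(targets=[0.03, -0.01, 0, 0, 0, 0, 0, 0.03, -0.04, 0, 0, 0, 0, 0, 0.03, -0.07, 0, 0, 0, 0, 0, 0.03, -0.099, 0, 0, 0, 0, 0, 0.03, -0.105, -0.025, -0.035, 0, 0, 0, 0.03, -0.105, -0.052, -0.077, 0, 0, 0, 0.03, -0.105, -0.079, -0.118, 0, 0, 0, 0.03, -0.105, -0.106, -0.16, 0, 0, 0, 0.03, -0.105, -0.133, -0.201, 0, 0, 0, 0.03, -0.105, -0.16, -0.243, 0, 0, 0, 0.03, -0.105, -0.182, -0.275, 0, 0, 0, 0.03, -0.105, -0.189, -0.283, 0, 0, 0])

```text
clock: 4.75
tcp_pos: [0.4725, 0.1897, 0.1461]
orientation: [1.284, 1.16, -1.285]
contact_force: [-0.8, -0.4, -4.1]
grip_width: 0.0455
```

```bash
python3 -c "
from h import *
go((.4747,.1866,.14,-6.6),(.4747,.1866,.041,-6.6))
cv2.imwrite('pics/d.png',np.hstack([cv2.resize(r.grab_frame('side')[60:260,150:400],None,fx=1.6,fy=1.6),cv2.resize(r.grab_frame('top')[90:290,70:320],None,fx=1.6,fy=1.6)]))"
```

```text
t 4.75 pos [0.4725 0.1897 0.1461] F [-0.8 -0.4 -4.1] w 0.0455 jawyaw -5.9
(0.4747, 0.1866, 0.14) [0.0061 0.0025 0.0028] [ 0.15 -0.01  0.01]
(0.4747, 0.1866, 0.041) [0.1051 0.0026 0.0029] [ 0.15 -0.01  0.01]
```

View pics/d.png

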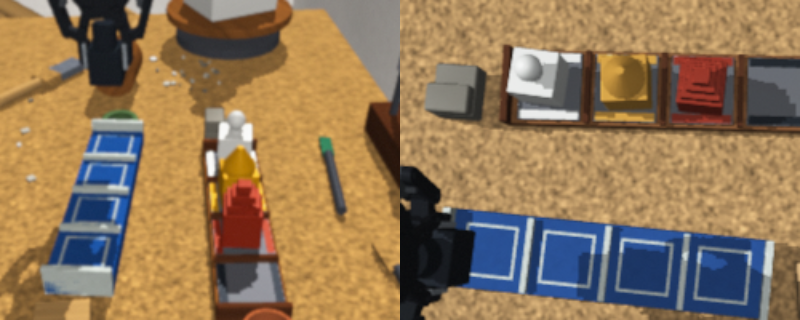

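The drum stone hangs upright in the jaws beyond the rack's far end, at (108,55) in the side half. The offset from the bay fits the parallax of a raised object. I'll lower it and check the force before releasing.

>>> carry_out(targets=[0.03, 0.02, 0.0025, 0.003, 0.1, 0, 0, 0.03, 0.045, 0.0025, 0.003, 0.1, 0, 0, 0.03, 0.07, 0.0025, 0.003, 0.1, 0, 0, 0.03, 0.088, 0.0025, 0.003, 0.1, 0, 0, 0.03, 0.097, 0.0025, 0.003, 0.1, 0, 0, 0.03, 0.102, 0.0025, 0.003, 0.1, 0, 0, 0.03, 0.104, 0.0025, 0.003, 0.1, 0, 0, 0.03, 0.104, 0.0025, 0.003, 0.1, 0, 0])

```text
clock: 5.85
tcp_pos: [0.4759, 0.1846, 0.0423]
orientation: [1.292, 1.154, -1.292]
contact_force: [-0.2, 0.2, -4.1]
grip_width: 0.0456
```

```bash
python3 -c "
from h import *
go((.4747,.1866,.041,-6.6))
cv2.imwrite('pics/e.png',np.hstack([cv2.resize(r.grab_frame('side')[100:220,150:300],None,fx=2.6,fy=2.6),cv2.resize(r.grab_frame('top')[200:320,70:220],None,fx=2.6,fy=2.6)]))"
```

```text
t 5.85 pos [0.4759 0.1846 0.0423] F [-0.2  0.2 -4.1] w 0.0456 jawyaw -6.5
(0.4747, 0.1866, 0.041) [ 0.0013 -0.0014 -0.0019] [ 0.02 -0.    0.  ]
```

View pics/e.png

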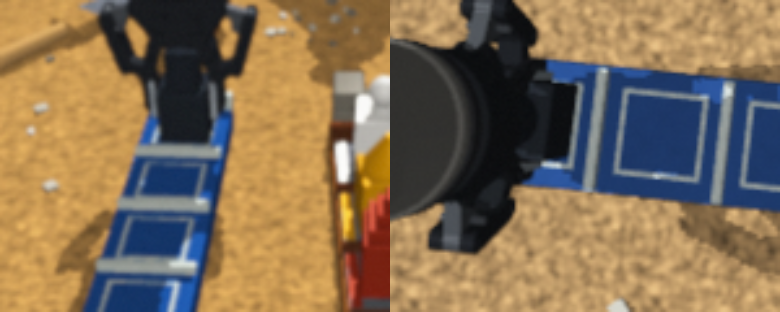

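The stone is centred over the left-end bay and still hanging, with its full weight on the wrist. I'll go down another 2.5 mm in small steps.

>>> carry_out(targets=[0.03, 0.001, -0.001, -0.001, 0, 0, 0, 0.03, 0.0015, -0.001, -0.001, 0, 0, 0, 0.03, 0.002, -0.001, -0.001, 0, 0, 0, 0.03, 0.0025, -0.001, -0.001, 0, 0, 0, 0.03, 0.0025, -0.001, -0.001, 0, 0, 0])

```text
clock: 6.58
tcp_pos: [0.475, 0.1858, 0.0406]
orientation: [1.292, 1.153, -1.292]
contact_force: [-1.6, -0.8, 7.2]
grip_width: 0.0455
```

The force has turned to +7 N, so it's on the board. I'll release and rise.

>>> carry_out(targets=[0.05, 0, 0, 0, 0, 0, 0, 0.056, 0, 0, 0, 0, 0, 0, 0.07, 0, 0, 0, 0, 0, 0, 0.0854, 0, 0, 0, 0, 0, 0, 0.0854, 0, 0, 0, 0, 0, 0, 0.0854, 0, 0, 0, 0, 0, 0, 0.0854, -0.02, 0, 0, 0, 0, 0, 0.0854, -0.05, 0, 0, 0, 0, 0, 0.0854, -0.085, 0, 0, 0, 0, 0, 0.0854, -0.11, 0, 0, 0, 0, 0, 0.0854, -0.12, 0, 0, 0, 0, 0])

```text
clock: 7.95
tcp_pos: [0.4757, 0.1861, 0.162]
orientation: [1.294, 1.152, -1.29]
contact_force: [-0.7, 0.8, -0.2]
grip_width: 0.0854
```

```bash
python3 -c "
from h import *
go((.6352,-.033,.16,-5.5),(.6352,-.033,.041,-5.5))"
```

```text
t 7.95 pos [0.4757 0.1861 0.162 ] F [-0.7  0.8 -0.2] w 0.0854 jawyaw -6.5
(0.6352, -0.033, 0.16) [0.0022 0.1833 0.1996] [-0.2  -0.01 -0.03]
(0.6352, -0.033, 0.041) [0.1212 0.1831 0.1997] [-0.2  -0.01 -0.03]
```

>>> carry_out(targets=[0.0854, 0.002, 0.035, 0.038, -0.1, 0, 0, 0.0854, 0.002, 0.072, 0.079, -0.2, 0, 0, 0.0854, 0.002, 0.11, 0.12, -0.2, 0, 0, 0.0854, 0.002, 0.147, 0.16, -0.2, 0, 0, 0.0854, 0.002, 0.175, 0.19, -0.2, 0, 0, 0.0854, 0.002, 0.183, 0.2, -0.2, 0, 0, 0.0854, 0.002, 0.183, 0.2, -0.2, 0, 0, 0.0854, 0.002, 0.183, 0.2, -0.2, 0, 0])

```text
clock: 8.95
tcp_pos: [0.6339, -0.0312, 0.1599]
orientation: [1.28, 1.164, -1.276]
contact_force: [0.0, 0.5, 0.5]
grip_width: 0.0853
```

```bash
python3 -c "
from h import *
go((.6352,-.033,.041,-5.5))
t=r.grab_frame('top'); cv2.imwrite('pics/f.png',np.hstack([cv2.resize(r.grab_frame('side')[80:280,150:350],None,fx=1.9,fy=1.9),cv2.resize(t[200:300,80:180],None,fx=3.8,fy=3.8,interpolation=2)]))"
```

```text
t 8.95 pos [ 0.6339 -0.0312  0.1599] F [0.  0.5 0.5] w 0.0853 jawyaw -5.4
(0.6352, -0.033, 0.041) [0.1189 0.0013 0.0018] [ 0.03 -0.02 -0.01]
```

View pics/f.png

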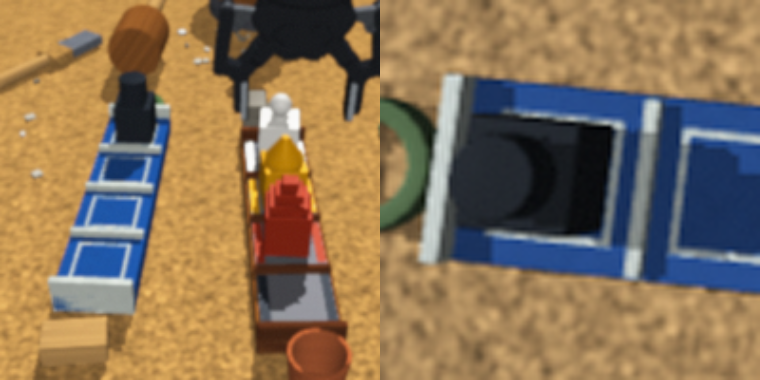

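The dark stone stands upright in the left-end bay, with its drum top at about pixel (109.4,247.3). The red stone is next.

>>> carry_out(targets=[0.0854, 0.03, 0.001, 0.002, 0, 0, 0, 0.0854, 0.06, 0.001, 0.002, 0, 0, 0, 0.0854, 0.09, 0.001, 0.002, 0, 0, 0, 0.0854, 0.11, 0.001, 0.002, 0, 0, 0, 0.0854, 0.119, 0.001, 0.002, 0, 0, 0, 0.0854, 0.119, 0.001, 0.002, 0, 0, 0, 0.03, 0.119, 0.001, 0.002, 0, 0, 0, 0.03, 0.119, 0.001, 0.002, 0, 0, 0, 0.03, 0.119, 0.001, 0.002, 0, 0, 0, 0.03, 0.119, 0.001, 0.002, 0, 0, 0, 0.03, 0.119, 0.001, 0.002, 0, 0, 0, 0.03, 0.119, 0.001, 0.002, 0, 0, 0])

```text
clock: 10.55
tcp_pos: [0.6357, -0.0334, 0.0423]
orientation: [1.28, 1.162, -1.275]
contact_force: [-1.6, -0.3, 6.9]
grip_width: 0.0453
```

```bash
python3 -c "
from h import *
print(ray('top',(109.4,247.3),.104))
go((.4655,.1089,.145,-6.6))"
```

```text
[[0.47548236 0.1856217  0.104     ]]
t 10.55 pos [ 0.6357 -0.0334  0.0423] F [-1.6 -0.3  6.9] w 0.0453 jawyaw -5.4
(0.4655, 0.1089, 0.145) [-0.1031 -0.1825 -0.1259] [ 0.24 -0.02 -0.03]
```

The drum centre reads (0.4755, 0.1856), within 3 mm of the bay's middle. I'll lift and carry the red one.

>>> carry_out(targets=[0.03, -0.01, 0, 0, 0, 0, 0, 0.03, -0.04, 0, 0, 0, 0, 0, 0.03, -0.07, 0, 0, 0, 0, 0, 0.03, -0.1, 0, 0, 0, 0, 0, 0.03, -0.105, -0.025, -0.017, 0.1, 0, 0, 0.03, -0.105, -0.055, -0.038, 0.2, 0, 0, 0.03, -0.105, -0.086, -0.06, 0.2, 0, 0, 0.03, -0.105, -0.117, -0.081, 0.2, 0, 0, 0.03, -0.105, -0.148, -0.102, 0.2, 0, 0, 0.03, -0.105, -0.173, -0.119, 0.2, 0, 0, 0.03, -0.105, -0.182, -0.126, 0.2, 0, 0, 0.03, -0.105, -0.182, -0.126, 0.2, 0, 0])

```text
clock: 12.05
tcp_pos: [0.4661, 0.109, 0.1472]
orientation: [1.292, 1.153, -1.287]
contact_force: [0.7, -0.5, -3.6]
grip_width: 0.0456
```

```bash
python3 -c "
from h import *
go((.4655,.1089,.044,-6.6))"
```

```text
t 12.05 pos [0.4661 0.109  0.1472] F [ 0.7 -0.5 -3.6] w 0.0456 jawyaw -6.3
(0.4655, 0.1089, 0.044) [ 0.1032 -0.0009  0.0003] [ 0.06 -0.01 -0.04]
```

>>> carry_out(targets=[0.03, 0.02, 0, 0, 0, 0, 0, 0.03, 0.045, 0, 0, 0, 0, 0, 0.03, 0.07, -0.001, 0, 0, 0, 0, 0.03, 0.088, -0.001, 0, 0, 0, 0, 0.03, 0.097, -0.001, 0, 0, 0, 0, 0.03, 0.101, -0.001, 0, 0, 0, 0, 0.03, 0.103, -0.001, 0, 0, 0, 0, 0.03, 0.104, -0.001, 0, 0, 0, 0, 0.03, 0.104, -0.001, 0, 0, 0, 0])

```text
clock: 13.18
tcp_pos: [0.4657, 0.1093, 0.0435]
orientation: [1.293, 1.153, -1.286]
contact_force: [-0.4, 0.4, -3.3]
grip_width: 0.0452
```

```bash
python3 -c "
from h import *
go((.4655,.1089,.041,-6.6))"
```

```text
t 13.18 pos [0.4657 0.1093 0.0435] F [-0.4  0.4 -3.3] w 0.0452 jawyaw -6.3
(0.4655, 0.1089, 0.041) [ 0.0025 -0.0002  0.0004] [ 0.06 -0.02 -0.05]
```

>>> carry_out(targets=[0.03, 0.001, 0, 0, 0, 0, 0, 0.03, 0.0015, 0, 0, 0, 0, 0, 0.03, 0.002, 0, 0, 0, 0, 0, 0.03, 0.002, 0, 0, 0, 0, 0])

```text
clock: 13.68
tcp_pos: [0.4659, 0.1094, 0.0422]
orientation: [1.293, 1.152, -1.286]
contact_force: [-1.8, -0.7, 7.3]
grip_width: 0.0452
```

It's down, at +7 N. I'll release and rise.

>>> carry_out(targets=[0.05, 0, 0, 0, 0, 0, 0, 0.056, 0, 0, 0, 0, 0, 0, 0.07, 0, 0, 0, 0, 0, 0, 0.0854, 0, 0, 0, 0, 0, 0, 0.0854, 0, 0, 0, 0, 0, 0, 0.0854, 0, 0, 0, 0, 0, 0, 0.0854, -0.02, 0, 0, 0, 0, 0, 0.0854, -0.05, 0, 0, 0, 0, 0, 0.0854, -0.085, 0, 0, 0, 0, 0, 0.0854, -0.11, 0, 0, 0, 0, 0, 0.0854, -0.12, 0, 0, 0, 0, 0])

```text
clock: 15.05
tcp_pos: [0.466, 0.1094, 0.1635]
orientation: [1.294, 1.151, -1.284]
contact_force: [-0.4, 0.1, 0.4]
grip_width: 0.0853
```

```bash
python3 -c "
from h import *
go((.6404,.0428,.16,-1.5))"
```

```text
t 15.05 pos [0.466  0.1094 0.1635] F [-0.4  0.1  0.4] w 0.0853 jawyaw -6.3
(0.6404, 0.0428, 0.16) [0.0047 0.1807 0.047 ] [-0.97 -0.02 -0.08]
```

>>> carry_out(targets=[0.0854, 0.003, 0.035, 0.009, -0.3, 0, 0, 0.0854, 0.004, 0.075, 0.02, -0.6, 0, 0, 0.0854, 0.005, 0.115, 0.03, -0.8, 0, 0, 0.0854, 0.005, 0.15, 0.039, -1, 0, 0, 0.0854, 0.005, 0.175, 0.046, -1, 0, 0, 0.0854, 0.005, 0.181, 0.047, -1, 0, -0.1, 0.0854, 0.005, 0.181, 0.047, -1, 0, -0.1, 0.0854, 0.005, 0.181, 0.047, -1, 0, -0.1])

```text
clock: 16.05
tcp_pos: [0.6396, 0.0436, 0.1595]
orientation: [1.225, 1.202, -1.227]
contact_force: [-0.6, -0.3, -0.7]
grip_width: 0.0854
```

```bash
python3 -c "
from h import *
go((.6404,.0428,.042,-1.5))
t=r.grab_frame('top'); cv2.imwrite('pics/g.png',np.hstack([cv2.resize(r.grab_frame('side')[80:280,150:350],None,fx=1.9,fy=1.9),cv2.resize(t[200:300,80:180],None,fx=3.8,fy=3.8,interpolation=2)]))"
```

```text
t 16.05 pos [0.6396 0.0436 0.1595] F [-0.6 -0.3 -0.7] w 0.0854 jawyaw -1.3
(0.6404, 0.0428, 0.042) [0.1174 0.0012 0.001 ] [ 0.05 -0.02  0.03]
```

View pics/g.png

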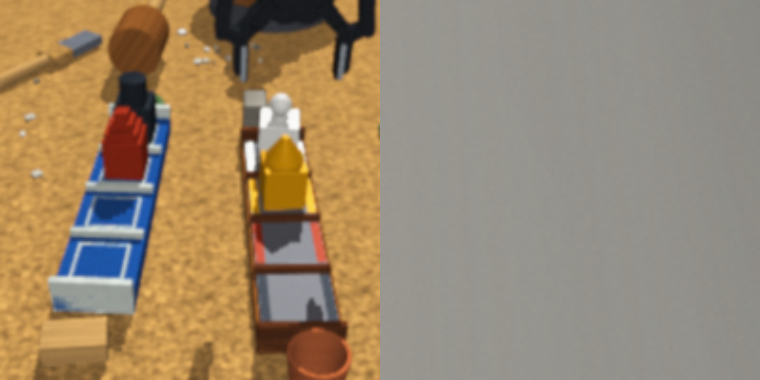

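The red stone stands upright in the second bay from the left, at about (125,145) in the side view. The arm hides the top view. The ochre stone is next.

>>> carry_out(targets=[0.0854, 0.03, 0.001, 0.001, 0, 0, 0, 0.0854, 0.06, 0.001, 0.001, 0, 0, 0, 0.0854, 0.09, 0.001, 0.001, 0, 0, 0, 0.0854, 0.11, 0.001, 0.001, 0, 0, 0, 0.0854, 0.117, 0.001, 0.001, 0, 0, 0, 0.0854, 0.117, 0.001, 0.001, 0, 0, 0, 0.03, 0.117, 0.001, 0.001, 0, 0, 0, 0.03, 0.117, 0.001, 0.001, 0, 0, 0, 0.03, 0.117, 0.001, 0.001, 0, 0, 0, 0.03, 0.117, 0.001, 0.001, 0, 0, 0, 0.03, 0.117, 0.001, 0.001, 0, 0, 0, 0.03, 0.117, 0.001, 0.001, 0, 0, 0])

```text
clock: 17.65
tcp_pos: [0.6412, 0.0427, 0.0439]
orientation: [1.226, 1.2, -1.225]
contact_force: [-0.6, -0.3, 6.1]
grip_width: 0.0452
```

```bash
python3 -c "
from h import *
go((.4563,.0294,.145,-6.6))"
```

```text
t 17.65 pos [0.6412 0.0427 0.0439] F [-0.6 -0.3  6.1] w 0.0452 jawyaw -1.3
(0.4563, 0.0294, 0.145) [-0.101  -0.1847  0.0172] [ 1.07 -0.02  0.01]
```

>>> carry_out(targets=[0.03, -0.01, 0, 0, 0, 0, 0, 0.03, -0.04, 0, 0, 0, 0, 0, 0.03, -0.07, 0, 0, 0, 0, 0, 0.03, -0.1, 0, 0, 0, 0, 0, 0.03, -0.103, -0.025, 0.002, 0.2, 0, 0, 0.03, -0.103, -0.055, 0.005, 0.4, 0, 0, 0.03, -0.103, -0.088, 0.008, 0.6, 0, 0, 0.03, -0.103, -0.12, 0.011, 0.8, 0, 0, 0.03, -0.103, -0.15, 0.014, 1, 0, 0, 0.03, -0.103, -0.175, 0.016, 1.1, 0, 0, 0.03, -0.103, -0.184, 0.017, 1.1, 0, 0, 0.03, -0.103, -0.184, 0.017, 1.1, 0, 0])

```text
clock: 19.15
tcp_pos: [0.4572, 0.0295, 0.1474]
orientation: [1.297, 1.152, -1.295]
contact_force: [-0.2, -0.2, -3.7]
grip_width: 0.0452
```

```bash
python3 -c "
from h import *
go((.4563,.0294,.045,-6.6))"
```

```text
t 19.15 pos [0.4572 0.0295 0.1474] F [-0.2 -0.2 -3.7] w 0.0452 jawyaw -6.8
(0.4563, 0.0294, 0.045) [ 0.1024 -0.0009  0.0004] [-0.03 -0.02  0.  ]
```

>>> carry_out(targets=[0.03, 0.02, 0, 0, 0, 0, 0, 0.03, 0.045, 0, 0, 0, 0, 0, 0.03, 0.07, -0.001, 0, 0, 0, 0, 0.03, 0.088, -0.001, 0, 0, 0, 0, 0.03, 0.096, -0.001, 0, 0, 0, 0, 0.03, 0.1, -0.001, 0, 0, 0, 0, 0.03, 0.102, -0.001, 0, 0, 0, 0, 0.03, 0.103, -0.001, 0, 0, 0, 0, 0.03, 0.103, -0.001, 0, 0, 0, 0])

```text
clock: 20.27
tcp_pos: [0.4564, 0.0298, 0.0447]
orientation: [1.297, 1.152, -1.295]
contact_force: [0.6, 0.8, -4.2]
grip_width: 0.0453
```

>>> carry_out(targets=[0.03, 0.001, 0, 0, 0, 0, 0, 0.03, 0.0015, 0, 0, 0, 0, 0, 0.03, 0.0017, 0, 0, 0, 0, 0, 0.03, 0.0017, 0, 0, 0, 0, 0])

```text
clock: 20.78
tcp_pos: [0.4567, 0.0297, 0.0438]
orientation: [1.297, 1.151, -1.294]
contact_force: [-1.7, -0.4, 8.6]
grip_width: 0.0454
```

It's down. I'll release and rise.

>>> carry_out(targets=[0.05, 0, 0, 0, 0, 0, 0, 0.056, 0, 0, 0, 0, 0, 0, 0.07, 0, 0, 0, 0, 0, 0, 0.0854, 0, 0, 0, 0, 0, 0, 0.0854, 0, 0, 0, 0, 0, 0, 0.0854, 0, 0, 0, 0, 0, 0, 0.0854, -0.02, 0, 0, 0, 0, 0, 0.0854, -0.05, 0, 0, 0, 0, 0, 0.0854, -0.085, 0, 0, 0, 0, 0, 0.0854, -0.11, 0, 0, 0, 0, 0, 0.0854, -0.12, 0, 0, 0, 0, 0])

```text
clock: 22.15
tcp_pos: [0.4573, 0.0297, 0.1651]
orientation: [1.298, 1.149, -1.293]
contact_force: [0.0, -0.9, -0.1]
grip_width: 0.0854
```

```bash
python3 -c "
from h import *
go((.6485,.132,.16,-7))"
```

```text
t 22.15 pos [0.4573 0.0297 0.1651] F [ 0.  -0.9 -0.1] w 0.0854 jawyaw -6.8
(0.6485, 0.132, 0.16) [ 0.0059  0.1778 -0.1241] [ 0.04 -0.02 -0.04]
```

>>> carry_out(targets=[0.0854, 0.003, 0.03, -0.021, 0, 0, 0, 0.0854, 0.006, 0.068, -0.047, 0, 0, 0, 0.0854, 0.006, 0.106, -0.074, 0, 0, 0, 0.0854, 0.006, 0.144, -0.1, 0, 0, 0, 0.0854, 0.006, 0.17, -0.119, 0, 0, 0, 0.0854, 0.006, 0.178, -0.124, 0, 0, 0, 0.0854, 0.006, 0.178, -0.124, 0, 0, 0, 0.0854, 0.006, 0.178, -0.124, 0, 0, 0])

```text
clock: 23.15
tcp_pos: [0.6476, 0.1308, 0.1595]
orientation: [1.297, 1.149, -1.294]
contact_force: [0.3, -0.7, 0.3]
grip_width: 0.0858
```

```bash
python3 -c "
from h import *
go((.6485,.132,.042,-7))
t=r.grab_frame('top'); cv2.imwrite('pics/i.png',np.hstack([cv2.resize(r.grab_frame('side')[80:280,150:350],None,fx=1.9,fy=1.9),cv2.resize(t[120:320,80:280],None,fx=1.9,fy=1.9,interpolation=2)]))"
```

```text
t 23.15 pos [0.6476 0.1308 0.1595] F [ 0.3 -0.7  0.3] w 0.0858 jawyaw -6.8
(0.6485, 0.132, 0.042) [ 0.1175  0.0005 -0.0013] [ 0.04 -0.   -0.03]
```

View pics/i.png

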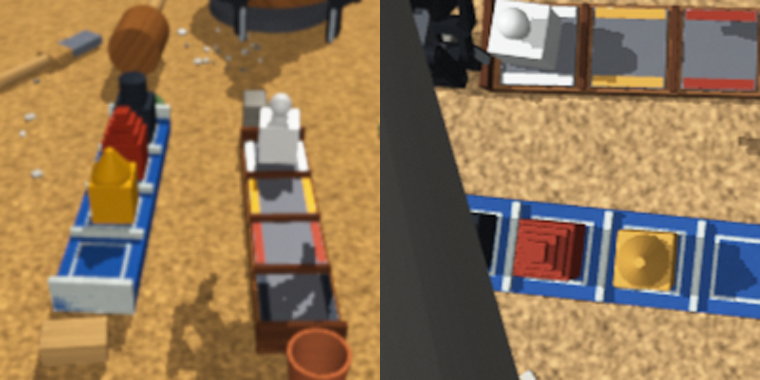

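Three stones stand upright in their bays, and the white stone is unmoved at (515,25) in the top half. I'll lower and grip it.

>>> carry_out(targets=[0.0854, 0.03, 0, -0.001, 0, 0, 0, 0.0854, 0.06, 0, -0.001, 0, 0, 0, 0.0854, 0.09, 0, -0.001, 0, 0, 0, 0.0854, 0.11, 0, -0.001, 0, 0, 0, 0.0854, 0.117, 0, -0.001, 0, 0, 0, 0.0854, 0.117, 0, -0.001, 0, 0, 0, 0.03, 0.117, 0, -0.001, 0, 0, 0, 0.03, 0.117, 0, -0.001, 0, 0, 0, 0.03, 0.117, 0, -0.001, 0, 0, 0, 0.03, 0.117, 0, -0.001, 0, 0, 0, 0.03, 0.117, 0, -0.001, 0, 0, 0, 0.03, 0.117, 0, -0.001, 0, 0, 0])

```text
clock: 24.75
tcp_pos: [0.6488, 0.1322, 0.0439]
orientation: [1.299, 1.148, -1.293]
contact_force: [-0.4, 0.1, 6.5]
grip_width: 0.0453
```

```bash
python3 -c "
from h import *
go((.4471,-.0502,.145,-6.6))"
```

```text
t 24.75 pos [0.6488 0.1322 0.0439] F [-0.4  0.1  6.5] w 0.0453 jawyaw -6.8
(0.4471, -0.0502, 0.145) [-0.102  -0.1782  0.2049] [-0.04 -0.01 -0.05]
```

>>> carry_out(targets=[0.03, -0.01, 0, 0, 0, 0, 0, 0.03, -0.04, 0, 0, 0, 0, 0, 0.03, -0.075, 0, 0, 0, 0, 0, 0.03, -0.108, 0, 0, 0, 0, 0, 0.03, -0.112, -0.022, 0.025, 0, 0, 0, 0.03, -0.112, -0.05, 0.058, 0, 0, 0, 0.03, -0.112, -0.079, 0.091, 0, 0, 0, 0.03, -0.112, -0.108, 0.124, 0, 0, 0, 0.03, -0.112, -0.137, 0.157, 0, 0, 0, 0.03, -0.112, -0.163, 0.187, 0, 0, 0, 0.03, -0.112, -0.178, 0.204, 0, 0, 0, 0.03, -0.112, -0.178, 0.205, 0, 0, 0])

```text
clock: 26.25
tcp_pos: [0.4456, -0.0518, 0.155]
orientation: [1.299, 1.147, -1.296]
contact_force: [0.8, 0.6, -3.4]
grip_width: 0.0452
```

```bash
python3 -c "
from h import *
go((.4471,-.0502,.045,-6.6))"
```

```text
t 26.25 pos [ 0.4456 -0.0518  0.155 ] F [ 0.8  0.6 -3.4] w 0.0452 jawyaw -7.0
(0.4471, -0.0502, 0.045) [ 0.11    0.001  -0.0018] [-0.07  0.   -0.03]
```

>>> carry_out(targets=[0.03, 0.02, 0.001, -0.001, 0, 0, 0, 0.03, 0.045, 0.001, -0.001, 0, 0, 0, 0.03, 0.075, 0.001, -0.001, 0, 0, 0, 0.03, 0.095, 0.001, -0.001, 0, 0, 0, 0.03, 0.103, 0.001, -0.001, 0, 0, 0, 0.03, 0.107, 0.001, -0.001, 0, 0, 0, 0.03, 0.109, 0.001, -0.001, 0, 0, 0, 0.03, 0.11, 0.001, -0.001, 0, 0, 0, 0.03, 0.11, 0.001, -0.001, 0, 0, 0])

```text
clock: 27.38
tcp_pos: [0.4473, -0.051, 0.0454]
orientation: [1.299, 1.146, -1.296]
contact_force: [-0.7, 0.4, -4.2]
grip_width: 0.0453
```

>>> carry_out(targets=[0.03, 0.001, 0, 0, 0, 0, 0, 0.03, 0.0017, 0, 0, 0, 0, 0, 0.03, 0.002, 0, 0, 0, 0, 0, 0.03, 0.002, 0, 0, 0, 0, 0])

```text
clock: 27.88
tcp_pos: [0.4474, -0.0511, 0.0439]
orientation: [1.299, 1.145, -1.296]
contact_force: [-1.8, 0.2, 4.6]
grip_width: 0.0457
```

It's on the board. I'll release and rise, then back the arm off toward −y so the top view is clear.

>>> carry_out(targets=[0.05, 0, 0, 0, 0, 0, 0, 0.056, 0, 0, 0, 0, 0, 0, 0.07, 0, 0, 0, 0, 0, 0, 0.0854, 0, 0, 0, 0, 0, 0, 0.0854, 0, 0, 0, 0, 0, 0, 0.0854, 0, 0, 0, 0, 0, 0, 0.0854, -0.02, 0, 0, 0, 0, 0, 0.0854, -0.05, 0, 0, 0, 0, 0, 0.0854, -0.085, 0, 0, 0, 0, 0, 0.0854, -0.12, 0, 0, 0, 0, 0, 0.0854, -0.15, 0, 0, 0, 0, 0, 0.0854, -0.16, 0, 0, 0, 0, 0])

```text
clock: 29.38
tcp_pos: [0.4477, -0.051, 0.2055]
orientation: [1.301, 1.143, -1.294]
contact_force: [0.2, -0.6, 0.1]
grip_width: 0.0855
```

```bash
python3 -c "
from h import *
go((.35,-.5,.22,-50))"
```

```text
t 29.38 pos [ 0.4477 -0.051   0.2055] F [ 0.2 -0.6  0.1] w 0.0855 jawyaw -7.0
(0.35, -0.5, 0.22) [-0.0144 -0.0423  0.4576] [ 8.6  -0.02 -0.08]
```

>>> carry_out(targets=[0.0854, -0.004, 0, 0.03, 0.6, 0, 0, 0.0854, -0.01, 0, 0.08, 1.5, 0, 0, 0.0854, -0.014, 0, 0.13, 2.5, 0, 0, 0.0854, -0.014, 0, 0.18, 3.4, 0, 0, 0.0854, -0.014, 0, 0.23, 4.4, 0, 0, 0.0854, -0.014, -0.01, 0.28, 5.3, 0, 0, 0.0854, -0.014, -0.02, 0.33, 6.3, 0, 0, 0.0854, -0.014, -0.03, 0.38, 7.2, 0, 0, 0.0854, -0.014, -0.04, 0.43, 8.1, 0, 0, 0.0854, -0.014, -0.042, 0.455, 8.6, 0, 0, 0.0854, -0.014, -0.042, 0.457, 8.6, 0, 0, 0.0854, -0.014, -0.042, 0.457, 8.6, 0, 0])

```text
clock: 30.88
tcp_pos: [0.3507, -0.4981, 0.2186]
orientation: [1.82, 0.661, -1.809]
contact_force: [-0.6, 0.8, 0.4]
grip_width: 0.0855
```

```bash
python3 -c "
from h import *
go()
t=r.grab_frame('top'); cv2.imwrite('pics/j.png',np.vstack([cv2.resize(t[205:295,90:310],None,fx=3.6,fy=3.6,interpolation=2),cv2.resize(r.grab_frame('side')[110:250,120:460],(792,270))[:270]]))"
```

```text
t 30.88 pos [ 0.3507 -0.4981  0.2186] F [-0.6  0.8  0.4] w 0.0855 jawyaw -49.9
```

View pics/j.png

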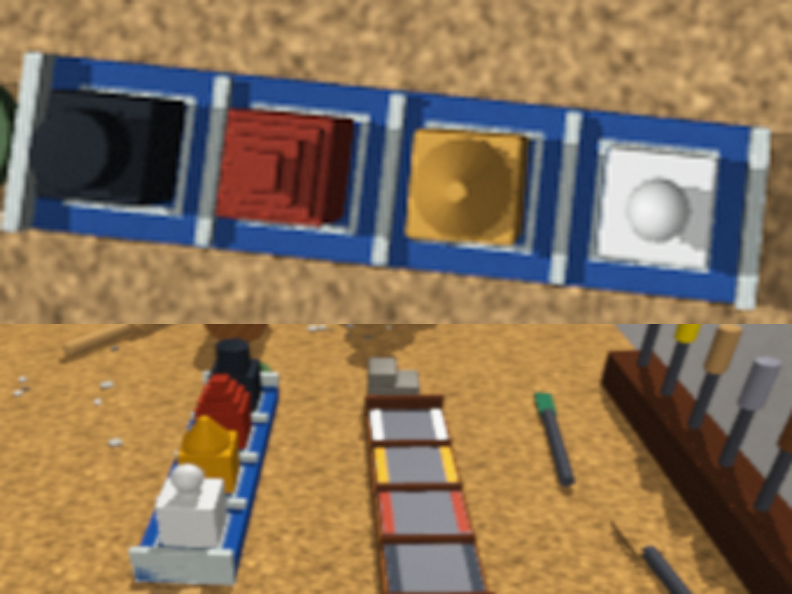

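All four stones stand upright in mirrored order. The apexes are at (68,150) for the drum, (268,168) pyramid, (457,190) cone and (657,209) ball. I'll measure them and hand in if they're within tolerance.

```bash
python3 -c "
from h import *
B=np.array([(.4747,.1886),(.4655,.1089),(.4563,.0294),(.4471,-.0502)])
ok=True
for p,z,b in zip([(68,150),(268,168),(457,190),(657,209)],[.104,.104,.104,.091],B):
    q=ray('top',(np.array(p)+.5)/3.6-.5+[90,205],z)[0,:2]-b
    a=np.radians(-6.6); q=np.array([[np.cos(a),np.sin(a)],[-np.sin(a),np.cos(a)]])@q
    print((q*1000).round(1)); ok&=abs(q).max()<.009
if ok: print('handing in',r.hand_in())
"
```

```text
[ 2.4 -1.4]
[ 3.6 -2.7]
[2.7 0.5]
[ 2.6 -0.1]
the job is handed in; nothing more can be done
handing in None
```

All four stones now stand on the display rack in mirrored order, and I handed the job in at about 31 s. From left to right, the work rack held the white, ochre, red and dark stones; the display rack now holds dark, red, ochre and white.

I gripped each stone across the rack at 50 N. I released it only after the wrist force changed from carrying its weight to a light push of 5–9 N up from the board.

**Last checks:**
- **Position:** the top view put each stone within about 4 mm of its bay's middle, against a limit of 13 mm.
- **Upright:** all four looked upright in both views, though I did not measure the tilt.
- **Gripper:** it was open and parked clear of the racks, with a contact force of about 1 N or less, which is sensor noise.

No check failed or disagreed. All four stones measured 2–4 mm off in the same direction across the rack, which could be the camera calibration (good to about 2 mm).

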